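# Load the turntable holder, tall canister at the back first

## Robot

A 6-joint arm with a two-finger parallel gripper is mounted at the origin on the work surface. World frame = base frame: x ahead of the robot, y to its left, z up, the work surface at z = 0. Lengths are in m, angles in rad, forces in N, time in s.
With the tool pointing down it reaches from about 0.25 to 0.775 m from the base axis. Payload 4 kg.
Tool frame: the origin (TCP) lies at the very end of the fingers, on their centre line; the grasp point (between the pads) lies 19 mm behind it; z points along the fingers, y is the line along which they close (so a half turn about z gives the same grasp; the last joint's range is limited). The gripper opens to 94 mm and grips with 3 to 60 N. Pads are 16 mm wide; open, the fingers measure 119 mm over their backs; the gripper's body (75 mm by 177 mm) begins 78 mm behind the grasp point.
Start: joints at [-1.307, 0.087, 1.371, -0, 1.684, -0.103], TCP at [0.197, -0.513, 0.206] pointing down, gripper open.
Joint ranges: [-3.1, 3.1], [-0.76, 2.03], [0.27, 2.55], [-1.08, 4.22], [0.17, 2.65], [-2.57, 2.57]. Speed limits (rad/s): [2.79, 2.79, 3.14, 3.14, 3.14, 3.14].

## Interface

Orientations are given as [roll, pitch, yaw] about the fixed x, y, z axes, in that order (R = Rz(yaw) Ry(pitch) Rx(roll)).
In Python, from bench import robot, snapshot, finder gives the robot as it stands.
- The arm moves only by the tool drive_tool, never from a script. Its argument "deltas" is text: rows parted by semicolons, each of 7 numbers parted by spaces: the shift along the tool's x, y, z each as a share of 100 mm, from -1 to 1, then the turn, a rotation vector about the tool's x, y, z each as a share of 90 degrees, from -1 to 1, then the finger opening in mm, from 0 to 94. In form: tx ty tz rx ry rz gripper; .... A call has 1 to 5 rows; each row is the pose to reach, as a shift and turn from the pose commanded when the call began, along the tool's axes at that moment; what a row does not reach only later rows make up. A row lasts 1/10 s, in which the tool goes at most 50 mm and 8.59 degrees, less where a joint would pass 70% of its speed; a pose out of reach is approached as far as the arm can. A call with a number of a shift or a turn outside -1 to 1 is refused whole. A call with a gripper value outside its range is refused whole. The fingers move at their own pace and stop on an object; the grip force is fixed at half the most. Time passes only in rows, so rows that repeat a pose let the fingers close. It gives the time, the measured TCP pose, the force, the opening and the grip force at its end, in the units of the state.
- robot.get_obs(): the state, without advancing time (a new reading comes with each control period).
- snapshot(name): name is "scene" or "top"; returns a dict with "img" (384x512x3 uint8, red, green, blue), "fx", "fy", "cx", "cy" (pixels), "T" (4x4, takes a point from camera to world coordinates). Camera axes: x right, y up, looking along -z (the intrinsics and any distortion apply to the point x, -y, -z); pixel columns grow to the right and rows downward; lengths in m; the calibration is good to about 2 mm. A picture is of the moment at which its call begins. There is no depth.
- robot.close_job(): hands the job in; it is judged then, once.
Trained networks look in the newest picture that a camera, given by its name, has taken for a name from the list of things; names that differ only in an ending like _2 or _b are one class to them, and where a whole thing is asked for, a point or a joint stands for the part that bears it (a point fixed in the world has none). Each returns a list of dicts, best first, with "confidence" (0 to 1); they miss things now and then, are a little off and sometimes report something else, mostly with a low value. They report only what shows in the picture. A call takes as long as a camera call. They do not tell look-alikes from the thing itself.
- finder.look_for(camera, thing): "xy" ([column, row] in pixels, amid what is visible of it).
- finder.masks_of(camera, thing): "region" (384x512 bool, what is visible of it) and "xy" ([column, row] in pixels, amid what is visible of it).
- finder.landmark_of(camera, thing): "xy" ([column, row] in pixels: a listed point, or the origin of a listed thing).
The state is a dict: "time": time; "joint_positions": joint angles; "qvel": joint speeds; "joint_torque": joint torques, N m; "tool_pos": TCP position; "ee_rot": TCP orientation; "wrist_force": force on the tool from outside, world axes, zero at the start; "wrist_torque": the same for the moment, N m; "width": finger opening in m; "finger_force": force on a finger pad.
Only numpy, scipy, OpenCV 4.12 (cv2) and the standard library are available. Lean on these libraries where they do the work, as an engineer would, in place of code of your own. Each camera call takes 0.05 s, during which the arm holds its last target. There are 200 camera calls.

## Task

Load the clear holder on the turntable: first stand the tall green canister in the back bay, the one with the high panel, then stand the short white jar in the front bay. Lower each one in gently and upright without dropping it or swinging the turntable round, and leave the kettle, the mugs and the coaster alone.

Things in the scene. Friction and masses are not known exactly. Their poses are not given: they have to be found in the camera images.
- canister: tall closed round canister, green with a pale wooden lid, 56 mm diameter, 165 mm tall, about 0.3 kg; it starts standing upright on the dresser top, to the left or the right of the holder. Origin: centre of its underside, z up along its axis. It can be gripped anywhere on its straight side.
- jar: short closed round jar, white with a cork lid and an orange band, 60 mm diameter, 90 mm tall, about 0.3 kg; it starts standing upright on the dresser top, on the other side of the holder. Origin: centre of its underside, z up along its axis. It can be gripped anywhere on its straight side.
- holder: two-bay clear acrylic holder, blue edges, white floor, 195 mm long (its x) by 100 mm wide (its y). Origin on the turning axis, 12 mm above the dresser top; z up; x points from front bay to back bay, away from the robot within 35 degrees. Walls 5 mm thick, 20 mm high above the bay floors, also between the bays; only the panel at the back end (+x) is 60 mm high.
- turntable: the turntable's black foot, fixed to the dresser top between canister and jar, under a round pale wooden top of 210 mm diameter that carries the holder. Origin: centre of its underside, on the turning axis. The top turns stiffly (0.25 N m) and stays where it is left.
- back_bay (a point): centre of the floor of the back bay, 26 mm above the dresser top; axes as the holder's. The bay is 90 mm by 90 mm inside and has the 60 mm high panel at its +x end. The two bay centres are 95 mm apart.
- front_bay (a point): centre of the floor of the front bay, 26 mm above the dresser top; axes as the holder's. The bay is 90 mm by 90 mm inside, with 20 mm high walls all round.
- kettle: brushed steel kettle with black base, lid and handle, 132 mm diameter at the base, 168 mm tall, 0.9 kg, loose on a grey melamine tray (380 x 250 mm, rim 16 mm high) at the right end of the dresser. Its handle reaches 115 mm to its +x, its spout 90 mm to -x. Origin: centre of its underside, 6 mm above the dresser top. To be left alone.
- mug_a: blue stoneware mug, 82 mm rim diameter, 90 mm tall, loose on the tray beside the kettle; origin: centre of its underside, handle to its +y. To be left alone.
- mug_b: blue stoneware mug like the other, standing on the bamboo coaster on the left; origin: centre of its underside, 10 mm above the dresser top. To be left alone.
- coaster: round bamboo coaster, 100 mm diameter, 10 mm thick, lying loose on the dresser top at the left; origin: centre of its underside. To be left alone.
Mind the look-alikes: they are no part of the job. Of the things like the canister, leave any that is red; of the rest the larger one is meant.

How it is judged:
By the outcome, as a careful person would: the job done as asked, in the order asked, and still so for the second after the job is handed in, with the robot touching nothing.
It also fails if it takes over 61 s, if anything falls off the work surface, if the arm or the gripper's body presses on something with over 40 N, if the wrist force passes 120 N, or if a joint passes its speed limit or range.

## Working session

There is one attempt and no reset: what is moved stays moved. The work goes in short steps, Python scripts to look and compute and a tool call to move; the robot and the scene stay as the last step left them, time stands still between calls to the robot, and variables do not carry over. Pictures are saved under pics/ and viewed, at most 10 in all, crops included, and the job is handed in when it is done.

Besides the shell and the picture viewer there is one more tool, called after ">>>" in YAML: its name, and indented under it one key for each argument. drive_tool: Moves the arm, as the interface text tells. Shift numbers are shares of 100 mm and turn numbers shares of 90 degrees, none past 1 either way. Its arguments: {"type":"object","properties":{"deltas":{"type":"string"}},"required":["deltas"]}

```bash
mkdir -p pics; cat > h.py <<'E'
import numpy as np, cv2
from bench import robot, snapshot, finder
def ray(s,uv):
    d=np.array([(uv[0]-s['cx'])/s['fx'],-(uv[1]-s['cy'])/s['fy'],-1.]);T=np.array(s['T'])
    return T[:3,3],T[:3,:3]@d
def atz(s,uv,z):
    o,d=ray(s,uv);return o+d*(z-o[2])/d[2]
def proj(s,p):
    T=np.array(s['T']);q=T[:3,:3].T@(np.array(p)-T[:3,3]);return np.array([s['cx']-s['fx']*q[0]/q[2],s['cy']+s['fy']*q[1]/q[2]])
E
python3 - <<'E'
from h import *
print(robot.get_obs())
S={}
for c in ('scene','top'):
    s=snapshot(c);S[c]=s;cv2.imwrite(f'pics/{c}0.png',s['img'][:,:,::-1]);print(c,s['fx'],s['cx'],s['cy'],[k for k in s],np.round(s['T'],3).tolist())
    for t,z in (('canister',0),('jar',0),('holder',.012),('back_bay',.026),('front_bay',.026),('turntable',0),('kettle',.006),('mug_a',.006),('coaster',0)):
        print(t,[(np.round(d['xy']).tolist(),round(d['confidence'],2),np.round(atz(s,d['xy'],z),3).tolist()) for d in finder.landmark_of(c,t)])
E
```

```text
{'time': 0.0, 'joint_positions': array([-1.30710537e+00,  8.79254162e-02,  1.37225167e+00, -2.98464692e-05,
        1.68361352e+00, -1.03117275e-01]), 'qvel': array([ 0.00147392, -0.00058572,  0.0001873 , -0.0010155 , -0.00069428,
        0.00092716]), 'joint_torque': array([-1.31872865e-03, -3.40191185e+01, -3.02424359e+01,  7.15901772e-02,
        3.32209328e-02, -1.62679712e-04]), 'tool_pos': array([ 0.19708133, -0.51287831,  0.20432168]), 'ee_rot': array([-3.13940332e+00, -1.96738837e-04,  3.66804688e-01]), 'wrist_force': array([-1.01671553,  0.41457959, -0.42119788]), 'wrist_torque': array([-0.01340579,  0.04644197, -0.08937854]), 'finger_force': 0.0, 'width': 0.09423274771524826}
scene 432.5572865187353 250.57148012062945 191.78367016271864 ['img', 'fx', 'fy', 'cx', 'cy', 'T'] [[-0.813, -0.433, 0.391, 1.11], [0.583, -0.581, 0.568, 0.852], [-0.019, 0.689, 0.724, 1.174], [0.0, 0.0, 0.0, 1.0]]
canister [([322.0, 265.0], 0.9, [0.481, 0.332, 0.0]), ([280.0, 257.0], 0.8, [0.569, 0.228, 0.0])]
jar [([204.0, 177.0], 0.8, [0.573, -0.242, 0.0])]
holder [([244.0, 206.0], 0.8, [0.544, -0.0
[... 678 characters left out ...]
], 0.69, [0.671, 0.203, 0.0]), ([258.0, 204.0], 0.67, [0.512, -0.029, 0.0]), ([174.0, 181.0], 0.59, [0.56, 0.24, 0.0]), ([422.0, 198.0], 0.43, [0.576, -0.535, 0.0])]
jar [([332.0, 192.0], 0.92, [0.569, -0.256, 0.0])]
holder [([254.0, 192.0], 0.89, [0.546, -0.014, 0.012]), ([256.0, 190.0], 0.36, [0.553, -0.02, 0.012])]
back_bay [([250.0, 175.0], 0.97, [0.595, 0.002, 0.026])]
front_bay []
turntable [([253.0, 194.0], 0.55, [0.542, -0.012, 0.0])]
kettle [([420.0, 196.0], 0.8, [0.581, -0.525, 0.006])]
mug_a [([118.0, 139.0], 0.75, [0.682, 0.439, 0.006]), ([428.0, 255.0], 0.66, [0.402, -0.55, 0.006])]
coaster [([118.0, 141.0], 0.47, [0.676, 0.438, 0.0]), ([253.0, 189.0], 0.2, [0.557, -0.01, 0.0])]
```

View pics/scene0.png

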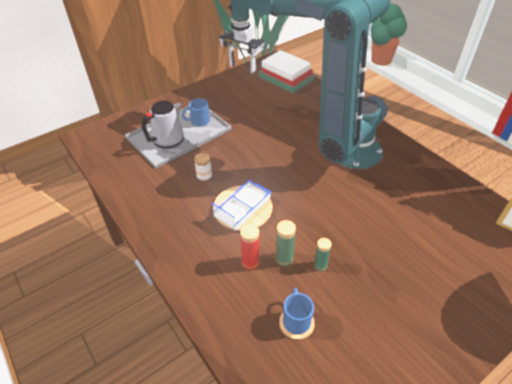

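View pics/top0.png

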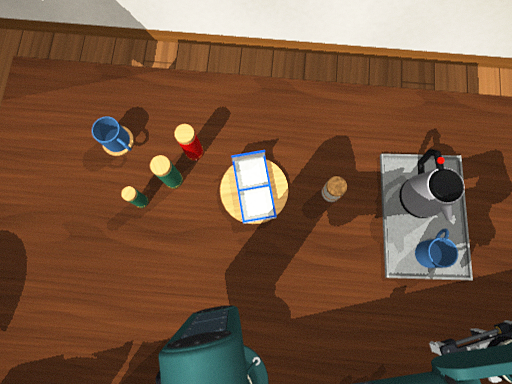

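The scene picture shows the large green canister (285,243) between the red one (250,247) and the small green one (322,254). The jar is at (204,166) and the holder at (244,206). In the top view these are the canister lid (162,165) and base (174,183), the jar (334,190) and the holder (254,187). I'll refine these positions with silhouette and edge fits.

```bash
cat >> h.py <<'E'
from scipy.optimize import minimize
from scipy.ndimage import distance_transform_edt as edt
def cyl(s,x,y,r,h,z0=0):
    a=np.linspace(0,2*np.pi,40);P=[proj(s,(x+r*np.cos(t),y+r*np.sin(t),z)) for t in a for z in (z0,z0+h)]
    m=np.zeros((384*4,512*4),np.uint8);cv2.fillConvexPoly(m,cv2.convexHull(np.float32([(np.array(p)+.5)*4 for p in P])).astype(np.int32),1)
    return cv2.resize(m.astype(np.float32),(512,384),interpolation=cv2.INTER_AREA)
def fit(S,M,r,h,x0,z0=0):
    f=lambda q:sum(np.abs(cyl(S[c],q[0],q[1],r,h,z0)-M[c]).sum()/M[c].sum() for c in M)
    o=minimize(f,x0,method='Nelder-Mead',options=dict(initial_simplex=[x0,np.add(x0,[.015,0]),np.add(x0,[0,.015])],xatol=2e-4));return o.x,o.fun/len(M)
def pick(c,t,uv):
    L=[d for d in finder.masks_of(c,t) if np.hypot(*(np.array(d['xy'])-uv))<12]
    return L[0]['region'].astype(float) if L else None
def hpts(x,y,w):
    L=[]
    def seg(a,b,n=30): L.extend(np.array(a)+(np.array(b)-np.array(a))*t for t in np.linspace(0,1,n))
    X,Y=.0975,.05
    for yy in(-Y+.0025,Y-.0025): seg((-X,yy,.046),(X,yy,.046)); seg((X-.0025,yy,.046),(X-.0025,yy,.086),12)
    for xx in(-X+.0025,0): seg((xx,-Y,.046),(xx,Y,.046))
    seg((X-.0025,-Y,.086),(X-.0025,Y,.086))
    L=np.array(L);c,n=np.cos(w),np.sin(w);return np.c_[x+c*L[:,0]-n*L[:,1],y+n*L[:,0]+c*L[:,1],L[:,2]]
def blue(s,uv,R=50):
    i=s['img'].astype(int);b=(i[:,:,2]-i[:,:,0]>40)&(i[:,:,2]>120);v,u=np.mgrid[:384,:512]
    return b&(np.hypot(u-uv[0],v-uv[1])<R)
def fith(S,x0,show=False):
    B={c:blue(S[c],proj(S[c],(x0[0],x0[1],.04)),48) for c in S};D={c:edt(~B[c]) for c in S}
    from scipy.ndimage import map_coordinates as mc
    from scipy.spatial import cKDTree
    BP={c:np.argwhere(B[c])[:,::-1] for c in S}
    def f(q):
        e=0
        for c in S:
            p=np.array([proj(S[c],a) for a in hpts(*q)])
            e+=np.minimum(mc(D[c],[p[:,1],p[:,0]],order=1),6).mean()+np.minimum(cKDTree(p).query(BP[c])[0],6).mean()
        return e
    best=min((minimize(f,[x0[0],x0[1],w],method='Nelder-Mead',options=dict(initial_simplex=[[x0[0],x0[1],w],[x0[0]+.01,x0[1],w],[x0[0],x0[1]+.01,w],[x0[0],x0[1],w+.1]])) for w in (x0[2]-.12,x0[2],x0[2]+.12)),key=lambda o:o.fun)
    return best.x,best.fun
E
python3 - <<'E'
from h import *
S={};M={};J={}
for c,a,b in (('scene',(285,243),(204,166)),('top',(167,172),(333,189))):
    S[c]=snapshot(c);m=pick(c,'canister',a);j=pick(c,'jar',b)
    if m is not None:M[c]=m
    if j is not None:J[c]=j
    print(c,m is not None and m.sum(),j is not None and j.sum())
for n,MM,r,h,x0 in(('can',M,.028,.165,(.565,.235)),('jar',J,.03,.09,(.57,-.25))):
    print(n,fit(S,MM,r,h,x0),[fit(S,{c:MM[c]},r,h,x0) for c in MM])
# neighbours
for n,z,uvs,uvt in(('red lid',.165,(250,232),(184,133)),('green lid',.165,(286,228),(162,165)),('small',.11,(324,243),(129,194))):
    print(n,atz(S['scene'],uvs,z),atz(S['top'],uvt,z))
print(fith(S,(.545,-.016,.2)),[fith({c:S[c]},(.545,-.016,.2)) for c in S])
q=fith(S,(.545,-.016,.2))[0]
o=[]
for c in S:
    i=S[c]['img'][:,:,::-1].copy();i=cv2.resize(i,None,fx=4,fy=4,interpolation=cv2.INTER_CUBIC)
    for p in hpts(*q): cv2.circle(i,tuple(((proj(S[c],p)+.5)*4).astype(int)),1,(0,0,255),-1)
    u,v=(proj(S[c],(q[0],q[1],.04))*4).astype(int);o.append(i[v-180:v+180,u-180:u+180])
cv2.imwrite('pics/h1.png',np.hstack(o))
E
```

```text
scene 769.0 408.0
top 644.0 False
can (array([0.5653392 , 0.24044238]), np.float64(0.07001074992528815)) [(array([0.56410068, 0.23959552]), np.float64(0.048195708712613784)), (array([0.56679471, 0.24195192]), np.float64(0.08414208074534162))]
jar (array([ 0.56831255, -0.25584622]), np.float64(0.07475490196078431)) [(array([ 0.56831255, -0.25584622]), np.float64(0.07475490196078431))]
red lid [0.66298771 0.19333325 0.165     ] [0.66056618 0.18782713 0.165     ]
green lid [0.56798109 0.24481136 0.165     ] [0.56431478 0.23479891 0.165     ]
small [0.4823196  0.32575951 0.11      ] [0.48695037 0.33181222 0.11      ]
(array([ 0.55301521, -0.01246019,  0.26605796]), np.float64(2.078597968707661)) [(array([ 0.55320131, -0.0119187 ,  0.26988465]), np.float64(1.17176140165506)), (array([ 0.55283211, -0.01288943,  0.26489821]), np.float64(0.893191567051583))]
```

View pics/h1.png

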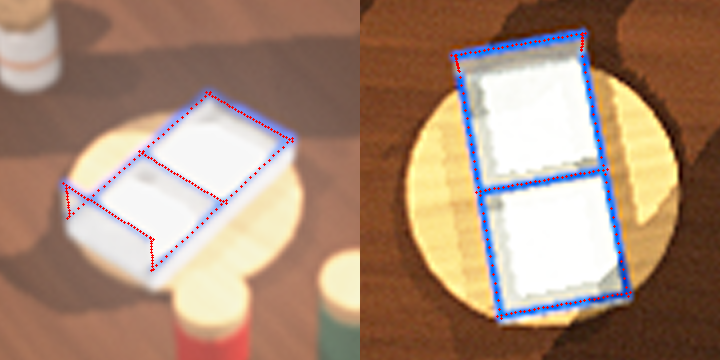

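The overlay matches the blue edges in both views. The holder is at (0.553, -0.012) with yaw 0.266, so the back bay is at (0.599, 0.000) and the front bay at (0.507, -0.025). The canister is at (0.565, 0.240) and the jar at (0.568, -0.256). I'll keep a tool yaw of 0.266 throughout, so the fingers close across the holder.

>>> drive_tool:
  deltas: "0 0 -0.45 0 0 0.064 94; 0 0 -0.45 0 0 0.064 94"

```text
time: 1.5
tool_pos: [0.1978, -0.5152, 0.2559]
ee_rot: [3.132, -0.0, 0.265]
wrist_force: [-0.2, -0.4, 1.6]
width: 0.094
finger_force: 0.0
```

>>> drive_tool:
  deltas: "0.26 -0.3 0 0 0 0 94; 0.53 -0.6 0 0 0 0 94; 0.79 -0.9 0 0 0 0 94"

```text
time: 1.8
tool_pos: [0.2503, -0.405, 0.2506]
ee_rot: [3.14, -0.0, 0.266]
wrist_force: [0.1, 0.1, -1.5]
width: 0.0942
finger_force: 0.0
```

>>> drive_tool:
  deltas: "0.26 -0.3 0 0 0 0 94; 0.53 -0.6 0 0 0 0 94; 0.79 -0.9 0 0 0 0 94"

```text
time: 2.1
tool_pos: [0.3029, -0.2969, 0.2508]
ee_rot: [3.14, -0.001, 0.267]
wrist_force: [0.3, -0.1, 0.2]
width: 0.094
finger_force: 0.0
```

>>> drive_tool:
  deltas: "0.26 -0.3 0 0 0 0 94; 0.53 -0.6 0 0 0 0 94; 0.79 -0.9 0 0 0 0 94"

```text
time: 2.4
tool_pos: [0.3555, -0.1892, 0.2509]
ee_rot: [3.14, -0.001, 0.267]
wrist_force: [1.6, -0.1, -1.1]
width: 0.094
finger_force: 0.0
```

>>> drive_tool:
  deltas: "0.26 -0.3 0 0 0 0 94; 0.53 -0.6 0 0 0 0 94; 0.79 -0.9 0 0 0 0 94"

```text
time: 2.7
tool_pos: [0.4081, -0.0815, 0.2509]
ee_rot: [3.14, -0.002, 0.267]
wrist_force: [0.8, 0.3, 0.0]
width: 0.0938
finger_force: 0.0
```

>>> drive_tool:
  deltas: "0.26 -0.3 0 0 0 0 94; 0.53 -0.6 0 0 0 0 94; 0.79 -0.9 0 0 0 0 94"

```text
time: 3.0
tool_pos: [0.4607, 0.0263, 0.2509]
ee_rot: [3.141, -0.002, 0.267]
wrist_force: [1.0, 0.1, -0.3]
width: 0.0942
finger_force: 0.0
```

```bash
cat >> h.py <<'E'
from scipy.spatial.transform import Rotation as Ro
def go(x,y,z,yaw=.266):
    o=robot.get_obs();R=Ro.from_euler('xyz',o['ee_rot']);G=Ro.from_euler('xyz',[np.pi,0,yaw])
    print('t',round(o['time'],2),'at',np.round(o['tool_pos'],4),'rot',np.round(o['ee_rot'],3),'F',np.round(o['wrist_force'],1),'w',round(o['width'],4),round(o['finger_force'],1))
    print('shift',np.round(R.inv().apply(np.array([x,y,z])-o['tool_pos'])*10,3),'turn',np.round((R.inv()*G).as_rotvec()/(np.pi/2),4))
E
python3 -c "
from h import *
go(.5653,.2405,.24)"
```

```text
t 3.0 at [0.4607 0.0263 0.2509] rot [ 3.141e+00 -2.000e-03  2.670e-01] F [ 1.   0.1 -0.3] w 0.0942 0.0
shift [ 1.575 -1.789  0.11 ] turn [ 0.0005 -0.0011  0.0009]
```

>>> drive_tool:
  deltas: "0.26 -0.3 0 0 0 0 94; 0.53 -0.6 0 0 0 0 94; 0.79 -0.9 0 0 0 0 94"

```text
time: 3.3
tool_pos: [0.5133, 0.134, 0.2507]
ee_rot: [3.141, -0.001, 0.267]
wrist_force: [-0.6, -0.8, -0.3]
width: 0.094
finger_force: 0.0
```

>>> drive_tool:
  deltas: "0.26 -0.3 0 0 0 0 94; 0.53 -0.6 0 0 0 0 94; 0.79 -0.89 0.1 0 0 0 94; 0.79 -0.89 0.1 0 0 0 94"

```text
time: 3.7
tool_pos: [0.5656, 0.2426, 0.2369]
ee_rot: [-3.14, 0.004, 0.272]
wrist_force: [-0.4, -0.7, -0.1]
width: 0.0939
finger_force: 0.0
```

```bash
python3 - <<'E'
from h import *
go(.5653,.2405,.10)
s=snapshot('scene');cv2.imwrite('pics/a.png',cv2.resize(s['img'][90:310,150:400,::-1],None,fx=2.4,fy=2.4,interpolation=cv2.INTER_CUBIC))
E
```

```text
t 3.7 at [0.5656 0.2426 0.2369] rot [-3.14   0.004  0.272] F [-0.4 -0.7 -0.1] w 0.0939 0.0
shift [-0.004  0.021  1.369] turn [-0.0007  0.0024  0.0036]
```

View pics/a.png

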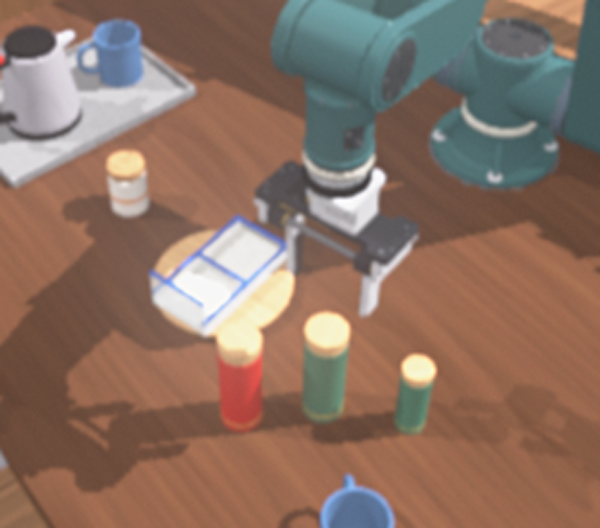

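The crop shows the open gripper, with fingertips at (293,262) and (370,305), straight above the large green canister's lid at (327,322). That agrees with the numbers, so I'll descend.

>>> drive_tool:
  deltas: "0 0.01 0.2 0 0 0 94; 0 0.01 0.4 0 0 0 94; 0 0.01 0.6 0 0 0 94; 0 0.01 0.8 0 0 0 94; 0 0.01 0.8 0 0 0 94"

```text
time: 4.25
tool_pos: [0.5636, 0.236, 0.1578]
ee_rot: [3.141, 0.006, 0.265]
wrist_force: [0.8, -0.1, -0.6]
width: 0.0937
finger_force: 0.0
```

>>> drive_tool:
  deltas: "0 0 0.2 0 0 0 94; 0 0 0.4 0 0 0 94; 0 0 0.57 0 0 0 94; 0 0 0.57 0 0 0 94"

```text
time: 4.65
tool_pos: [0.5643, 0.2367, 0.1023]
ee_rot: [3.141, 0.003, 0.266]
wrist_force: [-0.3, -0.5, -0.1]
width: 0.0941
finger_force: 0.0
```

>>> drive_tool:
  deltas: "0 0 0 0 0 0 65; 0 0 0 0 0 0 45; 0 0 0 0 0 0 45; 0 0 0 0 0 0 45; 0 0 0 0 0 0 45"

```text
time: 5.15
tool_pos: [0.5657, 0.2384, 0.1042]
ee_rot: [-3.141, -0.001, 0.266]
wrist_force: [0.2, 0.9, -0.0]
width: 0.0574
finger_force: 0.5
```

```bash
python3 - <<'E'
from h import *
go(.5653,.2405,.10)
E
```

```text
t 5.15 at [0.5657 0.2384 0.1042] rot [-3.141e+00 -1.000e-03  2.660e-01] F [ 0.2  0.9 -0. ] w 0.0574 0.5
shift [ 0.001 -0.021  0.042] turn [-0.0004 -0.0008  0.0003]
```

>>> drive_tool:
  deltas: "0 0 0 0 0 0 40; 0 0 0 0 0 0 40; 0 0 0 0 0 0 40; 0 0 0 0 0 0 40"

```text
time: 5.55
tool_pos: [0.5658, 0.2383, 0.104]
ee_rot: [-3.141, -0.001, 0.266]
wrist_force: [0.4, 1.9, 3.3]
width: 0.0561
finger_force: 29.8
```

>>> drive_tool:
  deltas: "0 0 -0.1 0 0 0 40; 0 0 -0.3 0 0 0 40; 0 0 -0.6 0 0 0 40; 0 0 -0.9 0 0 0 40; 0 0 -0.9 0 0 0 40"

```text
time: 6.05
tool_pos: [0.5677, 0.2382, 0.1983]
ee_rot: [3.141, -0.009, 0.266]
wrist_force: [1.9, -0.5, -1.8]
width: 0.0558
finger_force: 29.8
```

```bash
python3 - <<'E'
from h import *
go(.5988,.0,.20)
S={c:snapshot(c) for c in('scene','top')}
for c in S:
    for d in finder.masks_of(c,'canister'): print(c,np.round(d['xy']),d['confidence'],d['region'].sum())
cv2.imwrite('pics/b.png',np.hstack([cv2.resize(S['scene']['img'][130:300,170:370,::-1],(400,340)),cv2.resize(S['top']['img'][90:260,100:300,::-1],(400,340))]))
E
```

```text
t 6.05 at [0.5677 0.2382 0.1983] rot [ 3.141 -0.009  0.266] F [ 1.9 -0.5 -1.8] w 0.0558 29.8
shift [-0.326  2.38  -0.018] turn [ 0.0003 -0.0054 -0.0001]
scene [320. 252.] 0.93 451
scene [251. 246.] 0.76 788
scene [285. 225.] 0.56 762
top [164. 169.] 0.82 433
top [190. 140.] 0.66 546
```

View pics/b.png

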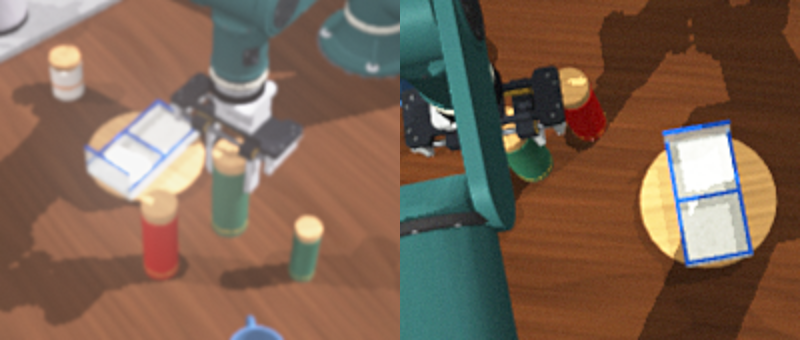

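The crop shows the green canister lifted upright between the fingers, at (230,190) in the left half. Its red neighbour at (160,235) and the holder are undisturbed. Next I'll carry it to the back bay.

>>> drive_tool:
  deltas: "0 0.2 -0.17 0 0 0 40; -0.04 0.4 -0.17 0 0 0 40; -0.08 0.6 -0.17 0 0 0 40; -0.12 0.8 -0.17 0 0 0 40"

```text
time: 6.65
tool_pos: [0.5739, 0.1566, 0.2075]
ee_rot: [-3.141, 0.005, 0.266]
wrist_force: [0.1, -0.7, -3.2]
width: 0.0557
finger_force: 29.8
```

>>> drive_tool:
  deltas: "0 0.2 0 0 0 0 40; -0.04 0.4 0 0 0 0 40; -0.08 0.6 0 0 0 0 40; -0.12 0.8 0 0 0 0 40"

```text
time: 7.05
tool_pos: [0.5833, 0.0763, 0.2074]
ee_rot: [-3.141, 0.005, 0.266]
wrist_force: [-0.2, 0.1, -2.9]
width: 0.0559
finger_force: 29.8
```

>>> drive_tool:
  deltas: "0 0.25 0 0 0 0 40; -0.04 0.5 0 0 0 0 40; -0.09 0.7 0 0 0 0 40; -0.09 0.78 0 0 0 0 40; -0.09 0.78 0 0 0 0 40"

```text
time: 7.55
tool_pos: [0.5957, -0.0011, 0.2083]
ee_rot: [-3.14, 0.003, 0.265]
wrist_force: [0.6, 0.7, -3.0]
width: 0.0554
finger_force: 29.8
```

>>> drive_tool:
  deltas: "0 0 0 0 0 0 40; 0 0 0 0 0 0 40"

```text
time: 7.75
tool_pos: [0.5961, 0.0008, 0.21]
ee_rot: [-3.141, 0.001, 0.268]
wrist_force: [0.7, 0.5, -3.8]
width: 0.056
finger_force: 29.8
```

```bash
python3 - <<'E'
from h import *
go(.5988,.0,.145)
s=snapshot('scene');c='scene';z0=robot.get_obs()['tool_pos'][2]-.104
for d in finder.masks_of(c,'canister'): print(np.round(d['xy']),d['confidence'],d['region'].sum())
p=robot.get_obs()['tool_pos'];i=cv2.resize(s['img'][:,:,::-1],None,fx=4,fy=4,interpolation=cv2.INTER_CUBIC)
k=cyl(s,p[0],p[1],.028,.165,z0);k=cv2.resize(k,None,fx=4,fy=4);cn,_=cv2.findContours((k>.5).astype(np.uint8),0,2);cv2.drawContours(i,cn,-1,(255,0,255),1)
cv2.imwrite('pics/c.png',i[560:1060,760:1240])
E
```

```text
t 7.75 at [0.5961 0.0008 0.21  ] rot [-3.141e+00  1.000e-03  2.680e-01] F [ 0.7  0.5 -3.8] w 0.056 29.8
shift [0.024 0.016 0.65 ] turn [-0.0005  0.0004  0.0011]
[249. 246.] 0.94 786
[320. 255.] 0.9 382
[229. 182.] 0.66 640
```

View pics/c.png

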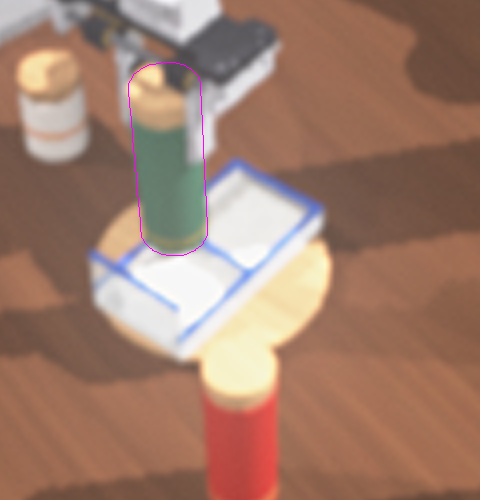

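The modelled outline coincides with the canister at (175,160) in the crop, upright over the back bay. I'll lower it slowly.

>>> drive_tool:
  deltas: "0.02 0.02 0.15 0 0 0 40; 0.02 0.02 0.3 0 0 0 40; 0.02 0.02 0.45 0 0 0 40; 0.02 0.02 0.6 0 0 0 40; 0.02 0.02 0.7 0 0 0 40"

```text
time: 8.35
tool_pos: [0.5976, -0.0017, 0.1375]
ee_rot: [-3.14, 0.004, 0.266]
wrist_force: [-0.0, -0.2, -3.3]
width: 0.0557
finger_force: 29.8
```

>>> drive_tool:
  deltas: "0 0 0.02 0 0 0 40; 0 0 0.04 0 0 0 40; 0 0 0.06 0 0 0 40; 0 0 0.06 0 0 0 40; 0 0 0.06 0 0 0 40"

```text
time: 8.85
tool_pos: [0.5991, -0.0018, 0.1352]
ee_rot: [3.141, -0.001, 0.266]
wrist_force: [-0.9, -0.0, -3.3]
width: 0.056
finger_force: 29.8
```

```bash
python3 - <<'E'
from h import *
go(.5988,.0,.13)
E
```

```text
t 8.85 at [ 0.5991 -0.0018  0.1352] rot [ 3.141e+00 -1.000e-03  2.660e-01] F [-0.9 -0.  -3.3] w 0.056 29.8
shift [ 0.001 -0.018  0.052] turn [ 0.0004 -0.0008  0.0002]
```

>>> drive_tool:
  deltas: "0 0 0.01 0 0 0 40; 0 0 0.02 0 0 0 40; 0 0 0.03 0 0 0 40; 0 0 0.03 0 0 0 40"

```text
time: 9.25
tool_pos: [0.5986, -0.0018, 0.1312]
ee_rot: [-3.142, 0.0, 0.266]
wrist_force: [0.0, 0.3, -3.4]
width: 0.0557
finger_force: 29.8
```

>>> drive_tool:
  deltas: "0 0 0.01 0 0 0 40; 0 0 0.01 0 0 0 40"

```text
time: 9.45
tool_pos: [0.5987, -0.0017, 0.1303]
ee_rot: [-3.142, 0.0, 0.266]
wrist_force: [-0.6, -0.0, -2.9]
width: 0.0558
finger_force: 29.8
```

>>> drive_tool:
  deltas: "0 0 0.01 0 0 0 40; 0 0 0.01 0 0 0 40"

```text
time: 9.65
tool_pos: [0.599, -0.0017, 0.1301]
ee_rot: [3.141, -0.001, 0.266]
wrist_force: [-0.2, -0.0, -0.7]
width: 0.0562
finger_force: 29.8
```

>>> drive_tool:
  deltas: "0 0 0.007 0 0 0 40; 0 0 0.007 0 0 0 40"

```text
time: 9.85
tool_pos: [0.5991, -0.0017, 0.13]
ee_rot: [3.141, -0.002, 0.266]
wrist_force: [-1.4, 0.4, 3.4]
width: 0.0558
finger_force: 29.8
```

>>> drive_tool:
  deltas: "0 0 0 0 0 0 58; 0 0 0 0 0 0 64; 0 0 0 0 0 0 74; 0 0 0 0 0 0 90; 0 0 0 0 0 0 94"

```text
time: 10.35
tool_pos: [0.5988, -0.0019, 0.1286]
ee_rot: [3.141, 0.0, 0.266]
wrist_force: [0.4, 0.6, 0.2]
width: 0.0844
finger_force: 0.0
```

>>> drive_tool:
  deltas: "0 0 0 0 0 0 94; 0 0 -0.1 0 0 0 94; 0 0 -0.3 0 0 0 94; 0 0 -0.6 0 0 0 94; 0 0 -0.9 0 0 0 94"

```text
time: 10.85
tool_pos: [0.5985, -0.0017, 0.2201]
ee_rot: [-3.142, 0.0, 0.266]
wrist_force: [0.2, 0.5, 0.5]
width: 0.0939
finger_force: 0.0
```

```bash
python3 - <<'E'
from h import *
go(.568,-.2558,.24)
S={'scene':snapshot('scene')};M=pick('scene','canister',(231,198))
print(M is not None and fit(S,{'scene':M},.028,.165,(.599,-.001),.026))
J=pick('scene','jar',(204,166))
print(J is not None and fit(S,{'scene':J},.03,.09,(.568,-.256)))
print(fith(S,(.553,-.0125,.266)))
E
```

```text
t 10.85 at [ 0.5985 -0.0017  0.2201] rot [-3.142  0.     0.266] F [0.2 0.5 0.5] w 0.0939 0.0
shift [-0.963  2.371 -0.198] turn [-0.      0.0002  0.0002]
(array([ 0.59647066, -0.00247837]), np.float64(0.1127432634730539))
(array([ 0.56844007, -0.25238714]), np.float64(0.0935889175257732))
(array([ 0.55216417, -0.01274227,  0.27080316]), np.float64(1.7396829178245372))
```

The canister stands in the back bay and the holder hasn't turned (yaw 0.27). Next is the jar at (0.568, -0.254).

>>> drive_tool:
  deltas: "0 0 -0.3 0 0 0 94; -0.1 0.25 -0.3 0 0 0 94; -0.2 0.5 -0.3 0 0 0 94; -0.32 0.78 -0.3 0 0 0 94"

```text
time: 11.4
tool_pos: [0.5879, -0.0857, 0.2474]
ee_rot: [-3.141, 0.002, 0.268]
wrist_force: [-0.1, -0.1, -0.1]
width: 0.0938
finger_force: 0.0
```

>>> drive_tool:
  deltas: "-0.15 0.35 0 0 0 0 94; -0.32 0.78 0 0 0 0 94; -0.32 0.78 0 0 0 0 94"

```text
time: 11.7
tool_pos: [0.5764, -0.1741, 0.2465]
ee_rot: [3.141, 0.004, 0.259]
wrist_force: [-0.5, 0.2, -0.3]
width: 0.0944
finger_force: 0.0
```

>>> drive_tool:
  deltas: "-0.15 0.35 0.2 0 0 0 94; -0.32 0.78 0.3 0 0 0 94; -0.32 0.78 0.5 0 0 0 94; -0.32 0.78 0.8 0 0 0 94; -0.32 0.78 0.8 0 0 0 94"

```text
time: 12.2
tool_pos: [0.5647, -0.251, 0.162]
ee_rot: [-3.133, 0.009, 0.266]
wrist_force: [0.3, -0.4, -0.4]
width: 0.0938
finger_force: 0.0
```

```bash
python3 - <<'E'
from h import *
go(.5684,-.2545,.035)
s=snapshot('scene');p=robot.get_obs()['tool_pos']
i=cv2.resize(s['img'][:,:,::-1],None,fx=4,fy=4,interpolation=cv2.INTER_CUBIC)
k=cv2.resize(cyl(s,.5684,-.2545,.03,.09),None,fx=4,fy=4);cn,_=cv2.findContours((k>.5).astype(np.uint8),0,2);cv2.drawContours(i,cn,-1,(255,0,255),1)
cv2.imwrite('pics/d.png',i[440:940,680:1240])
E
```

```text
t 12.2 at [ 0.5647 -0.251   0.162 ] rot [-3.133  0.009  0.266] F [ 0.3 -0.4 -0.4] w 0.0938 0.0
shift [0.037 0.055 1.27 ] turn [-0.0056  0.0055 -0.0001]
```

View pics/d.png

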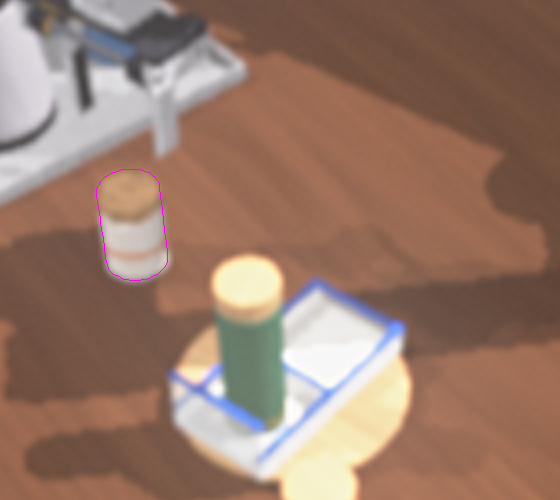

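The canister stands upright in the back bay, at (250,340) in the crop. The jar outline fits at (132,225), with the fingers above it. I'll descend and grip.

>>> drive_tool:
  deltas: "0.02 0.02 0.15 0 0 0 94; 0.02 0.02 0.3 0 0 0 94; 0.02 0.02 0.3 0 0 0 94"

```text
time: 12.55
tool_pos: [0.5692, -0.2532, 0.1361]
ee_rot: [-3.139, 0.003, 0.267]
wrist_force: [-0.2, 0.1, -0.3]
width: 0.0946
finger_force: 0.0
```

```bash
python3 - <<'E'
from h import *
go(.569,-.2535,.035)
E
```

```text
t 12.55 at [ 0.5692 -0.2532  0.1361] rot [-3.139e+00  3.000e-03  2.670e-01] F [-0.2  0.1 -0.3] w 0.0946 0.0
shift [0.    0.006 1.011] turn [-0.0019  0.002   0.0006]
```

>>> drive_tool:
  deltas: "0 0 0.2 0 0 0 94; 0 0 0.4 0 0 0 94; 0 0 0.6 0 0 0 94; 0 0 0.8 0 0 0 94; 0 0 0.98 0 0 0 94"

```text
time: 13.05
tool_pos: [0.5704, -0.254, 0.0404]
ee_rot: [3.141, -0.0, 0.267]
wrist_force: [0.5, 0.6, 1.1]
width: 0.0938
finger_force: 0.0
```

>>> drive_tool:
  deltas: "0 0 0 0 0 0 94; 0 0 0 0 0 0 75; 0 0 0 0 0 0 66; 0 0 0 0 0 0 60; 0 0 0 0 0 0 45"

```text
time: 13.55
tool_pos: [0.5708, -0.2544, 0.0421]
ee_rot: [3.14, -0.002, 0.266]
wrist_force: [-1.7, 3.8, 2.4]
width: 0.0655
finger_force: 1.5
```

>>> drive_tool:
  deltas: "0 0 0 0 0 0 45; 0 0 0 0 0 0 45; 0 0 0 0 0 0 45; 0 0 0 0 0 0 45; 0 0 0 0 0 0 45"

```text
time: 14.05
tool_pos: [0.5705, -0.2536, 0.0418]
ee_rot: [-3.141, -0.001, 0.267]
wrist_force: [-0.7, 3.7, 5.6]
width: 0.0592
finger_force: 30.0
```

>>> drive_tool:
  deltas: "0 0 -0.1 0 0 0 45; 0 0 -0.3 0 0 0 45; 0 0 -0.6 0 0 0 45; 0 0 -0.9 0 0 0 45; 0 0 -0.9 0 0 0 45"

```text
time: 14.55
tool_pos: [0.5726, -0.2562, 0.1359]
ee_rot: [3.134, -0.007, 0.266]
wrist_force: [1.2, -0.4, -1.2]
width: 0.0598
finger_force: 30.0
```

>>> drive_tool:
  deltas: "0 -0.15 0 0 0 0 45; 0 -0.35 0 0 0 0 45; 0 -0.55 0 0 0 0 45; 0 -0.8 0 0 0 0 45"

```text
time: 14.95
tool_pos: [0.5468, -0.1752, 0.1269]
ee_rot: [-3.138, 0.005, 0.266]
wrist_force: [-0.0, 0.7, -2.3]
width: 0.0596
finger_force: 30.0
```

>>> drive_tool:
  deltas: "0 -0.2 0 0 0 0 45; 0 -0.4 0 0 0 0 45; 0 -0.6 0 0 0 0 45; 0 -0.7 0 0 0 0 45; 0 -0.7 0 0 0 0 45"

```text
time: 15.45
tool_pos: [0.5301, -0.108, 0.1303]
ee_rot: [-3.141, 0.001, 0.268]
wrist_force: [-0.6, -0.9, -2.2]
width: 0.0595
finger_force: 30.0
```

```bash
python3 - <<'E'
from h import *
go(.5072,-.025,.068)
E
```

```text
t 15.45 at [ 0.5301 -0.108   0.1303] rot [-3.141e+00  1.000e-03  2.680e-01] F [-0.6 -0.9 -2.2] w 0.0595 30.0
shift [-0.001 -0.861  0.624] turn [-0.0002  0.0004  0.0014]
```

>>> drive_tool:
  deltas: "0 -0.2 0 0 0 0 45; 0 -0.4 0 0 0 0 45; 0 -0.6 0 0 0 0 45; 0 -0.8 0 0 0 0 45; 0 -0.86 0 0 0 0 45"

```text
time: 15.95
tool_pos: [0.5079, -0.0258, 0.1306]
ee_rot: [3.142, 0.0, 0.267]
wrist_force: [0.6, -0.6, -2.8]
width: 0.0598
finger_force: 30.0
```

>>> drive_tool:
  deltas: "0 0 0 0 0 0 45; 0 0 0 0 0 0 45"

```text
time: 16.15
tool_pos: [0.5084, -0.0275, 0.1308]
ee_rot: [3.14, -0.0, 0.266]
wrist_force: [0.4, 0.4, -3.3]
width: 0.0597
finger_force: 30.0
```

```bash
python3 - <<'E'
from h import *
go(.5072,-.025,.068)
s=snapshot('scene');p=robot.get_obs()['tool_pos']
i=cv2.resize(s['img'][:,:,::-1],None,fx=4,fy=4,interpolation=cv2.INTER_CUBIC)
k=cv2.resize(cyl(s,p[0],p[1],.03,.09,p[2]-.0418),None,fx=4,fy=4);cn,_=cv2.findContours((k>.5).astype(np.uint8),0,2);cv2.drawContours(i,cn,-1,(255,0,255),1)
cv2.imwrite('pics/e.png',i[540:1000,760:1240])
E
```

```text
t 16.15 at [ 0.5084 -0.0275  0.1308] rot [ 3.14  -0.     0.266] F [ 0.4  0.4 -3.3] w 0.0597 30.0
shift [-0.005 -0.028  0.628] turn [ 0.0007 -0.0001 -0.0003]
```

View pics/e.png

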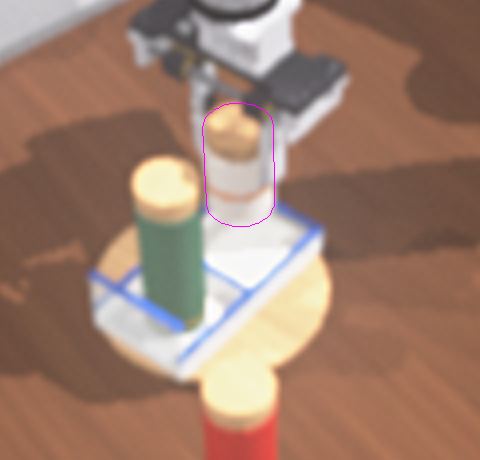

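The jar matches its outline at (238,165), upright over the front bay, and the canister is still standing. I'll lower it.

>>> drive_tool:
  deltas: "0 -0.02 0.15 0 0 0 45; 0 -0.02 0.3 0 0 0 45; 0 -0.02 0.45 0 0 0 45; 0 -0.02 0.55 0 0 0 45; 0 -0.02 0.55 0 0 0 45"

```text
time: 16.7
tool_pos: [0.5064, -0.0251, 0.0739]
ee_rot: [-3.14, 0.004, 0.265]
wrist_force: [-0.3, 0.5, -3.8]
width: 0.0596
finger_force: 30.0
```

>>> drive_tool:
  deltas: "0 0 0.01 0 0 0 45; 0 0 0.02 0 0 0 45; 0 0 0.03 0 0 0 45; 0 0 0.03 0 0 0 45"

```text
time: 17.1
tool_pos: [0.5078, -0.0246, 0.0732]
ee_rot: [3.141, -0.001, 0.266]
wrist_force: [-0.8, 0.5, -2.9]
width: 0.0592
finger_force: 30.0
```

>>> drive_tool:
  deltas: "0 0 0.01 0 0 0 45; 0 0 0.02 0 0 0 45; 0 0 0.02 0 0 0 45"

```text
time: 17.4
tool_pos: [0.5074, -0.0245, 0.0706]
ee_rot: [-3.142, 0.0, 0.266]
wrist_force: [0.2, 0.1, -2.7]
width: 0.0596
finger_force: 30.0
```

>>> drive_tool:
  deltas: "0 0 0.01 0 0 0 45; 0 0 0.02 0 0 0 45; 0 0 0.02 0 0 0 45"

```text
time: 17.7
tool_pos: [0.5074, -0.0245, 0.0685]
ee_rot: [-3.142, 0.0, 0.266]
wrist_force: [0.4, -0.1, -2.6]
width: 0.0595
finger_force: 30.0
```

>>> drive_tool:
  deltas: "0 0 0.01 0 0 0 45; 0 0 0.01 0 0 0 45"

```text
time: 17.9
tool_pos: [0.5076, -0.0246, 0.0678]
ee_rot: [3.141, -0.0, 0.266]
wrist_force: [-0.3, 0.1, -2.9]
width: 0.0595
finger_force: 30.0
```

>>> drive_tool:
  deltas: "0 0 0.01 0 0 0 45; 0 0 0.01 0 0 0 45"

```text
time: 18.1
tool_pos: [0.5077, -0.0246, 0.0678]
ee_rot: [3.141, -0.001, 0.266]
wrist_force: [-1.9, 0.4, 3.5]
width: 0.0596
finger_force: 30.0
```

>>> drive_tool:
  deltas: "0 0 0.005 0 0 0 45; 0 0 0.005 0 0 0 45"

```text
time: 18.3
tool_pos: [0.5077, -0.0246, 0.0678]
ee_rot: [3.141, -0.001, 0.266]
wrist_force: [-3.9, -0.0, 6.7]
width: 0.0595
finger_force: 30.0
```

>>> drive_tool:
  deltas: "0 0 0 0 0 0 62; 0 0 0 0 0 0 66; 0 0 0 0 0 0 74; 0 0 0 0 0 0 84; 0 0 0 0 0 0 90"

```text
time: 18.8
tool_pos: [0.5075, -0.0246, 0.0661]
ee_rot: [3.142, 0.0, 0.266]
wrist_force: [0.2, -0.6, 0.8]
width: 0.0868
finger_force: 0.0
```

>>> drive_tool:
  deltas: "0 0 0 0 0 0 90; 0 0 -0.1 0 0 0 90; 0 0 -0.3 0 0 0 90; 0 0 -0.6 0 0 0 90; 0 0 -0.9 0 0 0 90"

```text
time: 19.3
tool_pos: [0.5073, -0.0245, 0.1576]
ee_rot: [-3.142, 0.0, 0.266]
wrist_force: [1.2, -0.6, -0.1]
width: 0.0898
finger_force: 0.0
```

>>> drive_tool:
  deltas: "0 0 -0.3 0 0 0 90; 0 0 -0.6 0 0 0 90; 0 0 -0.9 0 0 0 90; 0 0 -0.9 0 0 0 90; 0 0 -0.9 0 0 0 90"

```text
time: 19.8
tool_pos: [0.5078, -0.0246, 0.2471]
ee_rot: [3.141, -0.002, 0.266]
wrist_force: [-0.3, -0.6, -0.5]
width: 0.0902
finger_force: 0.0
```

```bash
python3 - <<'E'
from h import *
go(.5072,-.025,.24)
s=snapshot('scene');S={'scene':s}
M=pick('scene','canister',(231,198));J=pick('scene','jar',(248,185))
print(M is not None and fit(S,{'scene':M},.028,.165,(.599,-.001),.026))
print(J is not None and fit(S,{'scene':J},.03,.09,(.507,-.025),.026))
print(fith(S,(.553,-.0125,.266)))
cv2.imwrite('pics/f.png',cv2.resize(s['img'][100:350,110:400,::-1],None,fx=2.3,fy=2.3,interpolation=cv2.INTER_CUBIC))
E
```

```text
t 19.8 at [ 0.5078 -0.0246  0.2471] rot [ 3.141e+00 -2.000e-03  2.660e-01] F [-0.3 -0.6 -0.5] w 0.0902 0.0
shift [-0.007  0.002  0.071] turn [ 0.0006 -0.0012  0.0002]
(array([ 0.59742752, -0.00123349]), np.float64(0.14833984375))
(array([ 0.50822772, -0.02619461]), np.float64(0.07834101382488479))
(array([ 0.55175651, -0.01256426,  0.26286439]), np.float64(2.3908640395040317))
```

View pics/f.png

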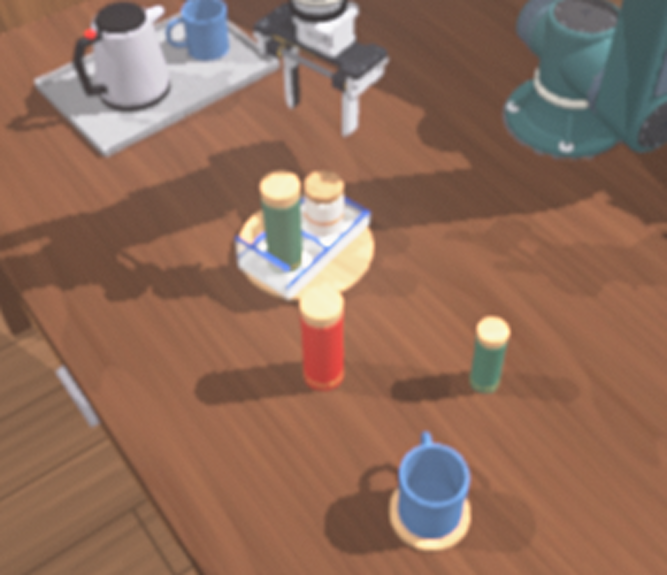

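The canister at (283,220) and the jar at (323,205) stand upright in their bays. The holder hasn't turned, everything else is in place, and the gripper is clear.

```bash
python3 -c "
from bench import robot
print(robot.close_job())"
```

```text
the job is handed in; nothing more can be done
None
```

The job is handed in at about 20 s: the green canister stands upright in the back bay and the white jar in the front bay, placed in that order, and in the last picture the holder had not turned and nothing else had moved.

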